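# Turn a pipette's grip over a V-block and pack it in its case

## Robot

A 6-joint arm with a two-finger parallel gripper is mounted at the origin on the work surface. World frame = base frame: x ahead of the robot, y to its left, z up, the work surface at z = 0. Lengths are in mm, angles in rad, forces in N, time in s.
With the tool pointing down it reaches from about 350 to 775 mm from the base axis. Payload 7.3 kg.
Tool frame: the origin (TCP) lies at the very end of the fingers, on their centre line; the grasp point (between the pads) lies 19 mm behind it; x points along the fingers, z is the direction in which the jaws open and shut, and the axes are right-handed (so a half turn about x gives the same grasp; the last joint's range is limited). The gripper opens to 92 mm and grips with 3 to 60 N. Pads are 19 mm wide; open, the fingers measure 130 mm over their backs; the gripper's body (75 mm by 190 mm) begins 47 mm behind the grasp point.
Start: joints at [-1.294, 0.342, 1.524, -0, 1.275, -0.146], TCP at [215.44, -478.783, 197.141] pointing down, gripper open.
Joint ranges: [-2.53, 2.53], [-0.77, 2.02], [0.04, 2.7], [-1, 4.14], [0.28, 2.66], [-3.11, 3.11]. Speed limits (rad/s): [2.57, 2.57, 3.14, 3.14, 3.14, 3.14].

## Interface

Orientations are given as [roll, pitch, yaw] about the fixed x, y, z axes, in that order (R = Rz(yaw) Ry(pitch) Rx(roll)).
In Python, from plant import * gives the robot as it stands.
- The arm moves only by the tool carry_out, never from a script. Its argument "rows" is a list of rows, each a list of 4 numbers: the shift along the world's x, y, z in mm, then the turn about the world's z in degrees. In form: [[x, y, z, twist], ...]. A call has 1 to 20 rows; each row is the pose to reach, as a shift and turn from the pose measured when the call began; what a row does not reach only later rows make up. A row lasts 1/12 s, in which the tool goes at most 41.7 mm and 7.16 degrees, less where a joint would pass 70% of its speed; a pose out of reach is approached as far as the arm can. A call with a gripper value outside its range is refused whole. "hand" is the finger opening in mm, from 0 to 91.8, set as the call begins (left out, the last holds). The fingers move at their own pace and stop on an object; the grip force is fixed at half the most. Time passes only in rows, so rows that repeat a pose let the fingers close. It gives the time, the measured TCP pose, the force and the opening at its end, in the units of the state.
- get_obs(): the state, without advancing time (a new reading comes with each control period).
- capture(name): name is "scene" or "top"; returns the picture (480x640x3 uint8, red, green, blue); there is no depth.
- camera_info(name): a dict with "camera_matrix" (3x3 intrinsics, pixels), "pose" (4x4, takes a point from camera to world coordinates). Camera axes: x right, y down, z forward; pixel columns grow to the right and rows downward; lengths in mm; the calibration is good to about 2 mm. A picture is of the moment at which its call begins. camera_info takes no time and is no camera call.
- close_job(): hands the job in, once; it reports no verdict.
The state is a dict: "time": time; "joint_positions": joint angles; "dq": joint speeds; "tau": joint torques, N m; "tool_pos": TCP position; "tcp_rot": TCP orientation; "contact_force": force on the tool from outside, world axes, zero at the start; "moment": the same for the moment, N m; "grip_width": finger opening in mm.
Only numpy, scipy, OpenCV 4.12 (cv2) and the standard library are available. Lean on these libraries where they do the work, as an engineer would, in place of code of your own. Each camera call takes 0.05 s, during which the arm holds its last target. There are 200 camera calls.

## Task

Pack the blue-capped pipette away in the green case. In the rack only its capped end can be held, so lift it out by that end, lay it across both Vs of the V-block, roughly centred, and let go; then take it by the middle of its barrel and lower it, without dropping it, fully down into the case's channel, either way round.

Things in the scene. Friction and masses are not known exactly. Their poses are not given: they have to be found in the camera images.
- pipette_blue: pen-shaped pipette, a rigid rod 18 mm in diameter, 200 mm long, about 50 g: white barrel, blue cap over the last 50 mm at -x, thin blue band and 30 mm clear tapered nose at +x. Origin on its axis at mid-length; x runs along it from cap to nose. Starts level in one of the rack's three channels, cap towards the robot. Same-shaped yellow- and red-capped ones lie in the others.
- rack: fixed grey rack, 140 x 192 x 69 mm, with three parallel channels along x, 60 mm apart (y = -60, 0, 60 mm). Origin on the table, 50 mm behind its side facing the robot (-x). Pipettes in it have their axes at z = 55 mm, 14 mm below the rack's top; the last 50 mm or so of each cap overhangs the -x side, with nothing beneath.
- vblock: fixed bright steel V-block: base 120 x 72 x 12 mm with two cheeks, 14 mm thick and 72 mm high, centred at x = -40 and 40 mm, each with a 90 degree V open upward, 49 mm wide at the mouth. Between the cheeks 66 mm is free for fingers. Origin at the centre of its underside, on the table; x along the Vs. A pipette lying in both Vs has its axis at y = 0, z = 60 mm.
- case: fixed open case: black base 244 x 100 x 8 mm, two green blocks 54 mm high at x = -115 to -45 and 45 to 115 mm, each with a tapered channel along x, 41 mm wide on top; 42 mm high walls close its ends at x = 115 mm either way. The 90 mm between the blocks is free for fingers. Origin at the centre of its underside, on the table. A pipette fully down has its axis at y = 0, z = 40 mm.

How it is judged:
By the outcome, as a careful person would: the job done as asked, in the order asked, and still so for the second after the job is handed in, with the robot touching nothing.
It also fails if it takes over 51 s, if anything falls off the work surface, if the arm or the gripper's body presses on something with over 40 N, if the wrist force passes 120 N, or if a joint passes its speed limit or range.

## Working session

There is one attempt and no reset: what is moved stays moved. The work goes in short steps, Python scripts to look and compute and a tool call to move; the robot and the scene stay as the last step left them, time stands still between calls to the robot, and variables do not carry over. Pictures are saved under pics/ and viewed, about 8 in all and at most 12, crops included, and the job is handed in when it is done.

Besides the shell and the picture viewer there is one more tool, called after "Call:" as name(argument=value, ...) on one line, values as JSON. carry_out: Moves the arm, as the interface text tells. Its arguments: {"type":"object","properties":{"rows":{"type":"array"},"hand":{"type":"number"}},"required":["rows"]}

```bash
mkdir -p pics; ls; python3 - <<'E'
from plant import *
import cv2,numpy as np
np.set_printoptions(precision=3,suppress=True)
for n in("scene","top"):
    cv2.imwrite(f"pics/{n}0.png",capture(n)[:,:,::-1]); c=camera_info(n); print(n,c["camera_matrix"],c["pose"])
print(get_obs())
E
```

```text
pics
scene [[511.972   0.    328.062]
 [  0.    511.972 246.324]
 [  0.      0.      1.   ]] [[ -0.655   0.63   -0.417 989.536]
 [  0.756   0.542  -0.368 369.364]
 [ -0.006  -0.556  -0.831 884.167]
 [  0.      0.      0.      1.   ]]
top [[471.005   0.    317.796]
 [  0.    471.005 241.785]
 [  0.      0.      1.   ]] [[ -0.011  -0.985   0.173 438.621]
 [ -1.      0.008  -0.014 -11.328]
 [  0.012  -0.173  -0.985 938.557]
 [  0.      0.      0.      1.   ]]
{'time': 0.1, 'joint_positions': array([-1.294,  0.343,  1.525, -0.   ,  1.275, -0.146]), 'dq': array([ 0.002, -0.002, -0.002,  0.   , -0.001, -0.002]), 'tau': array([  0.002, -43.201, -24.469,   0.072,   0.053,  -0.   ]), 'tool_pos': array([ 215.314, -478.39 ,  196.518]), 'tcp_rot': array([3.022, 1.569, 1.874]), 'contact_force': array([ 0.206, -0.497,  0.081]), 'moment': array([ 0.024,  0.011, -0.046]), 'grip_width': 92.05563957597222}
```

View pics/top0.png

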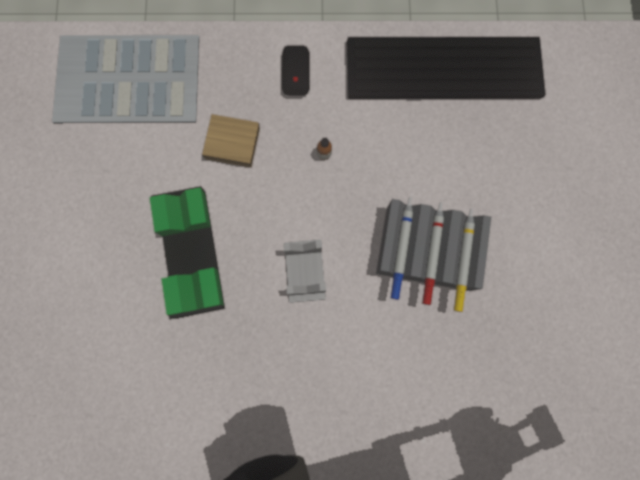

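View pics/scene0.png

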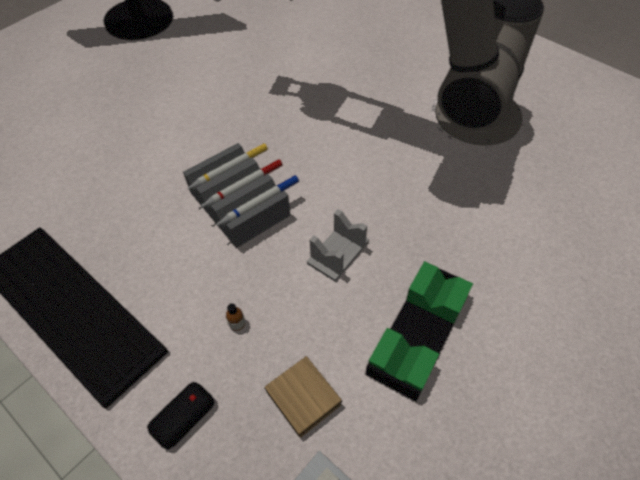

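The top view shows the blue cap at about (398,285), the V-block at (305,271) and the case at (188,250). The scene view shows the same layout, with the blue pipette nearest the V-block. I'll crop closer to pick out edges.

```bash
cat > h.py <<'E'
from plant import *
import cv2,numpy as np
np.set_printoptions(precision=1,suppress=True)
def ray(n,p,z):
    c=camera_info(n);K=c["camera_matrix"];T=np.array(c["pose"])
    p=np.atleast_2d(np.array(p,float)); d=np.c_[p,np.ones(len(p))]@np.linalg.inv(K).T@T[:3,:3].T
    return T[:3,3]+d*((z-T[2,3])/d[:,2])[:,None]
def proj(n,P):
    c=camera_info(n);T=np.linalg.inv(c["pose"]);q=np.atleast_2d(P)@T[:3,:3].T+T[:3,3]
    q=q@np.array(c["camera_matrix"]).T; return q[:,:2]/q[:,2:]
def blue(im):
    h=cv2.cvtColor(im,cv2.COLOR_RGB2HSV); return cv2.inRange(h,(105,120,60),(130,255,255))
E
python3 - <<'E'
from h import *
t=cv2.imread("pics/top0.png");s=cv2.imread("pics/scene0.png")
def crop(im,x,y,w,h,k):return cv2.resize(im[y:y+h,x:x+w],None,fx=k,fy=k,interpolation=cv2.INTER_CUBIC)
A=crop(t,275,235,60,70,5);B=crop(t,145,180,85,140,4)
C=crop(s,300,205,75,80,4);D=crop(s,360,255,120,145,3)
o=np.zeros((600,800,3),np.uint8)
o[0:350,0:300]=A[:350];o[0:560,310:650]=B; cv2.imwrite("pics/c1.png",o)
o[:]=0;o[:320,:300]=C;o[:435,310:670]=D;cv2.imwrite("pics/c2.png",o)
for n,im in(("top",t),("scene",s)):
    m=blue(im[:,:,::-1].copy());k,l,st,ce=cv2.connectedComponentsWithStats(m)
    for i in range(1,k):
        if st[i,4]>8:
            pts=np.argwhere(l==i)[:,::-1].astype(np.float32)
            print(n,st[i],ce[i],ray(n,ce[i],55),cv2.minAreaRect(pts))
E
```

```text
top [404 218   7   3  12] [407.2 218.8] [[ 637.  -196.5   55. ]] ((407.0588684082031, 218.76470947265625), (6.305926322937012, 1.4552137851715088), 14.03624439239502)
top [392 274  11  25 160] [396.6 285.2] [[ 509.5 -171.1   55. ]] ((396.9486389160156, 285.8423156738281), (7.3675761222839355, 24.32783317565918), 8.53076457977295)
scene [278 176  20  15 121] [287.8 182.8] [[ 505.9 -169.2   55. ]] ((287.9615783691406, 182.80767822265625), (6.077701568603516, 19.72152328491211), 60.2551155090332)
scene [234 209   5   7  16] [236.1 212.2] [[ 632.1 -195.2   55. ]] ((236.00001525878906, 211.99998474121094), (7.200000286102295, 2.0), 53.13010025024414)
```

View pics/c1.png

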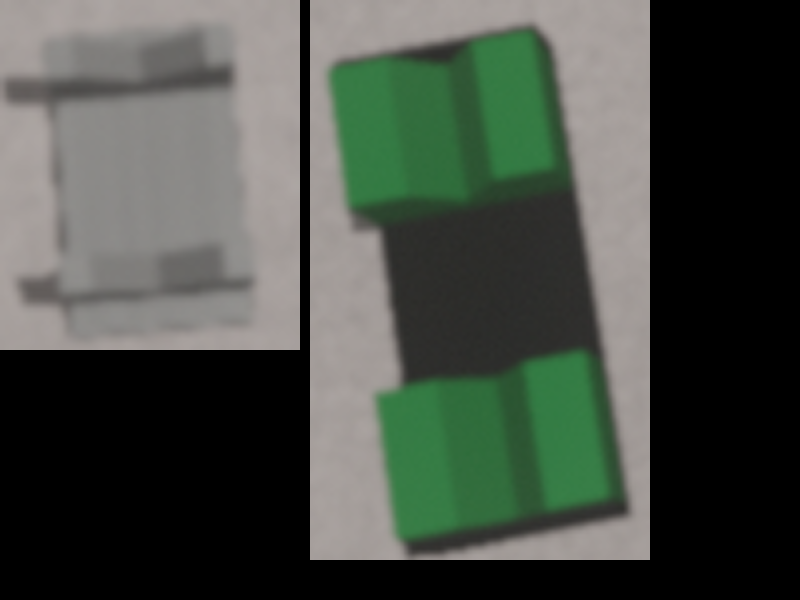

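View pics/c2.png

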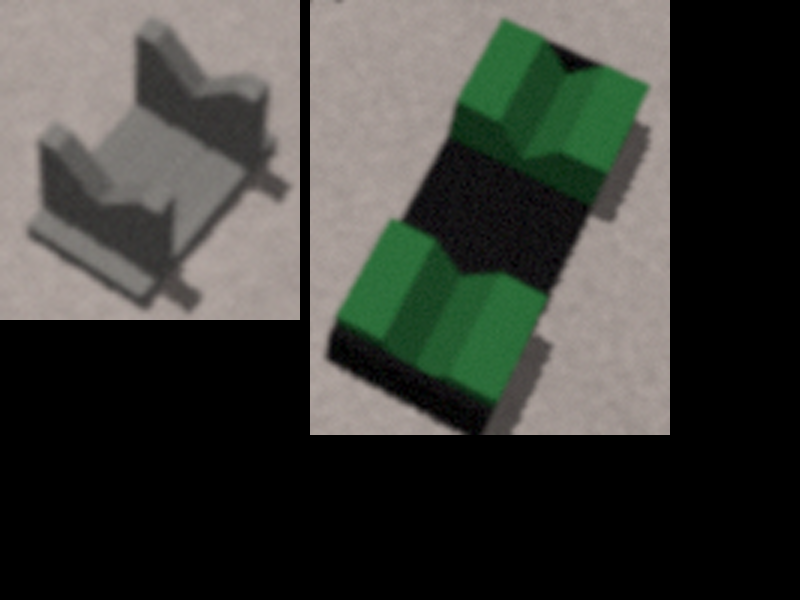

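```bash
python3 - <<'E'
from h import *
def px(c,x0,y0,k,ox=0):c=np.array(c,float);return np.c_[(c[:,0]-ox+.5)/k-.5+x0,(c[:,1]+.5)/k-.5+y0]
def show(name,P):
    c=P.mean(0);e=np.linalg.norm(np.diff(np.r_[P,P[:1]],axis=0),axis=1)
    print(name,c,"edges",e);print(P[:,:2])
# order: far-left, far-right, near-right, near-left in the case
for n,U,L in(("top",px([(330,70),(535,28),(557,168),(352,210)],145,180,4,310),px([(378,395),(588,352),(612,498),(403,540)],145,180,4,310)),
             ("scene",px([(340,322),(492,405),(550,295),(395,220)],360,255,3,310),px([(458,100),(597,170),(650,87),(505,18)],360,255,3,310))):
    a=ray(n,U,54);b=ray(n,L,54);show(n+" far",a);show(n+" near",b);d=a.mean(0)-b.mean(0)
    print("CASE",(a.mean(0)+b.mean(0))/2,"sep(160)",np.linalg.norm(d),"yaw",np.degrees(np.arctan2(d[1],d[0])))
print("vblock top z12",ray("top",px([(43,40),(232,25),(253,320),(70,336)],275,235,5),12))
print("vblock top z72",ray("top",px([(43,40),(232,25)],275,235,5),72))
print("scene base z12",ray("scene",px([(30,222),(152,292)],300,205,4),12))
print("scene cheek z72: far L R, near L R",ray("scene",px([(40,135),(172,202),(136,32),(268,92)],300,205,4),72))
E
```

```text
top far [659.6 244.1  54. ] edges [100.   70.7  98.7  70.4]
[[684.  299.7]
 [704.4 201.8]
 [634.8 189.1]
 [615.1 285.8]]
top near [502.4 213.7  54. ] edges [99.4 69.6 97.6 68.9]
[[526.7 269.4]
 [546.  171.8]
 [477.7 158.9]
 [459.4 254.8]]
CASE [581.  228.9  54. ] sep(160) 160.05832128082707 yaw 10.944873696853914
scene far [660.3 249.3  54. ] edges [94.  74.7 97.2 71.7]
[[704.8 209.7]
 [687.8 302.1]
 [614.  290.3]
 [634.5 195.3]]
scene near [502.9 216.8  54. ] edges [92.4 69.9 98.5 69.2]
[[545.  176. ]
 [529.7 267.1]
 [460.1 260.6]
 [477.  163.6]]
CASE [581.6 233.1  54. ] sep(160) 160.67251521747767 yaw 11.68680811414569
vblock top z12 [[600.1  44.5  12. ]
 [605.5 -31.   12. ]
 [488.2 -37.8  12. ]
 [482.7  33.7  12. ]]
vblock top z72 [[589.6  40.9  72. ]
 [594.7 -29.7  72. ]]
scene base z12 [[604.2 -26.9  12. ]
 [595.2  46.1  12. ]]
scene cheek z72: far L R, near L R [[590.8 -29.3  72. ]
 [578.7  43.7  72. ]
 [513.1 -34.8  72. ]
 [499.1  38.1  72. ]]
```

```bash
cat >> h.py <<'E'
from scipy.spatial.transform import Rotation
def tool():
    o=get_obs();R=Rotation.from_euler("xyz",o["tcp_rot"]).as_matrix()
    j=np.degrees(np.arctan2(R[1,2],R[0,2]))
    print("t",round(o["time"],2),"pos",o["tool_pos"],"jaw",round(j%180,1),"down",R[:,0].round(3),"F",o["contact_force"],"M",o["moment"].round(2),"w",round(o["grip_width"],1),"q6",round(o["joint_positions"][5],2))
E
python3 -c "
from h import *
tool()"
```

```text
t 0.1 pos [ 215.3 -478.4  196.5] jaw 114.2 down [-0.  0. -1.] F [ 0.2 -0.5  0.1] M [ 0.   0.  -0.1] w 92.1 q6 -0.15
```

Call:
carry_out(rows=[[26,28,0,-3],[52,55,0,-6],[78,83,0,-9],[104,110,-5,-13],[130,138,-10,-16],[156,166,-15,-19],[182,193,-20,-22],[208,221,-30,-26],[234,248,-40,-29],[260,276,-50,-33],[280,298,-56,-35],[291,309,-56,-35.6],[291,309,-56,-35.6],[291,309,-56,-35.6],[291,309,-56,-35.6]], hand=46)

```text
time: 1.35
tool_pos: [505.7, -169.9, 140.4]
tcp_rot: [-2.749, 1.57, 1.765]
contact_force: [1.1, 0.7, 1.0]
grip_width: 46.0
```

```bash
python3 - <<'E'
from h import *
tool()
t=capture("top");s=capture("scene")
o=np.zeros((600,800,3),np.uint8)
o[:600,:400]=cv2.resize(t[190:340,340:440],None,fx=4,fy=4,interpolation=2)
o[:400,400:800]=cv2.resize(s[130:230,230:330],None,fx=4,fy=4,interpolation=2)
cv2.imwrite("pics/g1.png",o[:,:,::-1])
E
```

```text
t 1.35 pos [ 505.7 -169.9  140.4] jaw 78.6 down [-0.  0. -1.] F [1.1 0.7 1. ] M [ 0.  0. -0.] w 46.0 q6 1.3
```

View pics/g1.png

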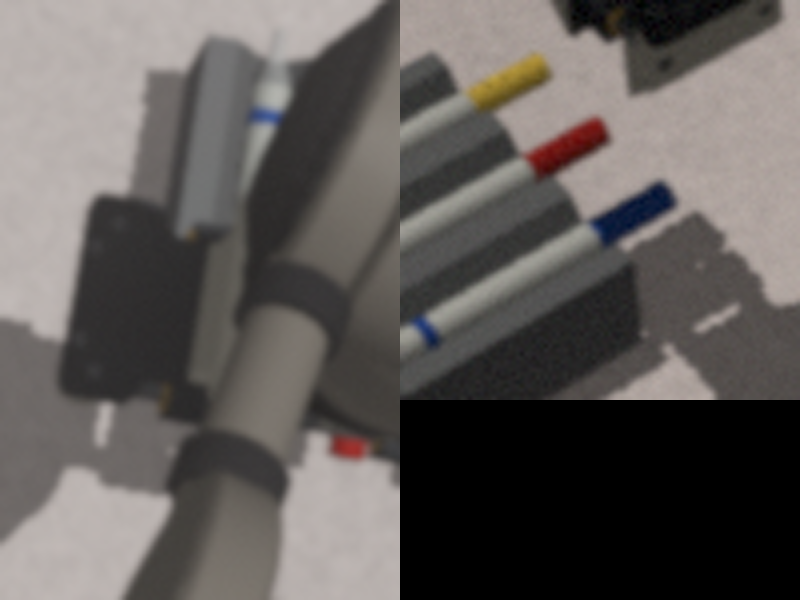

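The scene view shows all three caps overhanging and the fingertips above the blue one. I'll descend.

Call:
carry_out(rows=[[0,0,-20,0],[0,0,-45,0],[0,0,-70,0],[0,0,-90,0],[0,0,-101,0],[0,0,-104,0],[0,0,-104,0],[0,0,-104,0]])

```text
time: 2.12
tool_pos: [505.9, -171.2, 37.5]
tcp_rot: [2.076, 1.569, 0.304]
contact_force: [-0.2, 0.2, -0.3]
grip_width: 46.0
```

```bash
python3 - <<'E'
from h import *
tool()
t=capture("top");s=capture("scene")
o=np.zeros((600,800,3),np.uint8)
o[:600,:400]=cv2.resize(t[220:340,360:440],None,fx=5,fy=5,interpolation=2)
o[:400,400:800]=cv2.resize(s[150:230,230:310],None,fx=5,fy=5,interpolation=2)
cv2.imwrite("pics/g2.png",o[:,:,::-1])
E
```

```text
t 2.12 pos [ 505.9 -171.2   37.5] jaw 78.5 down [ 0.  0. -1.] F [-0.2  0.2 -0.3] M [ 0.1 -0.  -0. ] w 46.0 q6 1.3
```

View pics/g2.png

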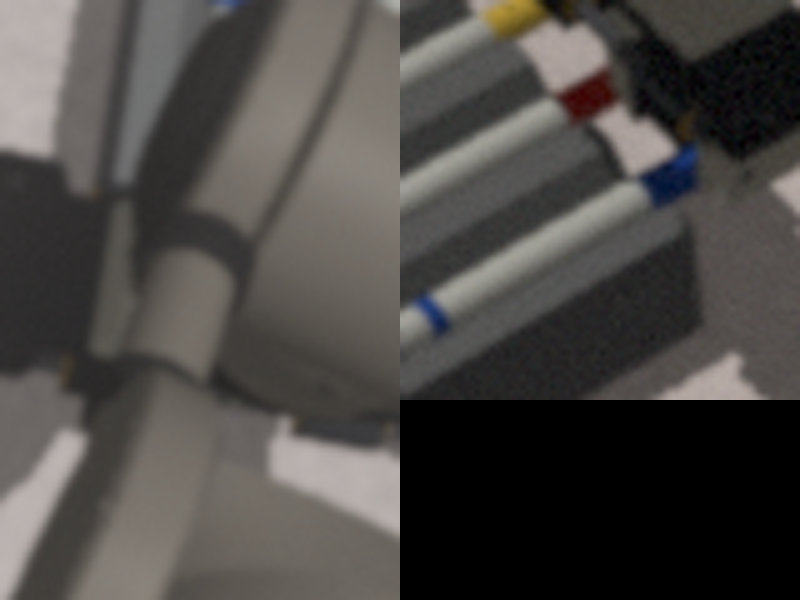

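The scene view shows the cap between the fingers at crop (690,170), and the red cap is clear. I'll close the fingers.

Call:
carry_out(rows=[[0,0,-1,0],[0,0,-1,0],[0,0,-1,0],[0,0,-1,0],[0,0,-1,0],[0,0,-1,0],[0,0,-1,0],[0,0,-1,0]], hand=8)

```text
time: 2.88
tool_pos: [506.3, -171.0, 36.8]
tcp_rot: [1.795, 1.569, 0.024]
contact_force: [0.1, -0.1, -0.6]
grip_width: 8.2
```

```bash
python3 -c "
from h import *
tool()"
```

```text
t 2.88 pos [ 506.3 -171.    36.8] jaw 78.5 down [ 0.  0. -1.] F [ 0.1 -0.1 -0.6] M [0.1 0.1 0. ] w 8.2 q6 1.3
```

```bash
python3 - <<'E'
from h import *
s=capture("scene")
cv2.imwrite("pics/g3.png",cv2.resize(s[110:230,210:370],None,fx=5,fy=5,interpolation=2)[:,:,::-1])
for p in [(506,-171,37),(506,-171,55),(488,-167,55),(531,-176,55)]: print(p,(proj("scene",p)-[210,110])*5)
E
```

```text
(506, -171, 37) [[388.8 389.5]]
(506, -171, 55) [[385.8 362. ]]
(488, -167, 55) [[421.5 342.3]]
(531, -176, 55) [[336.4 390.3]]
```

View pics/g3.png

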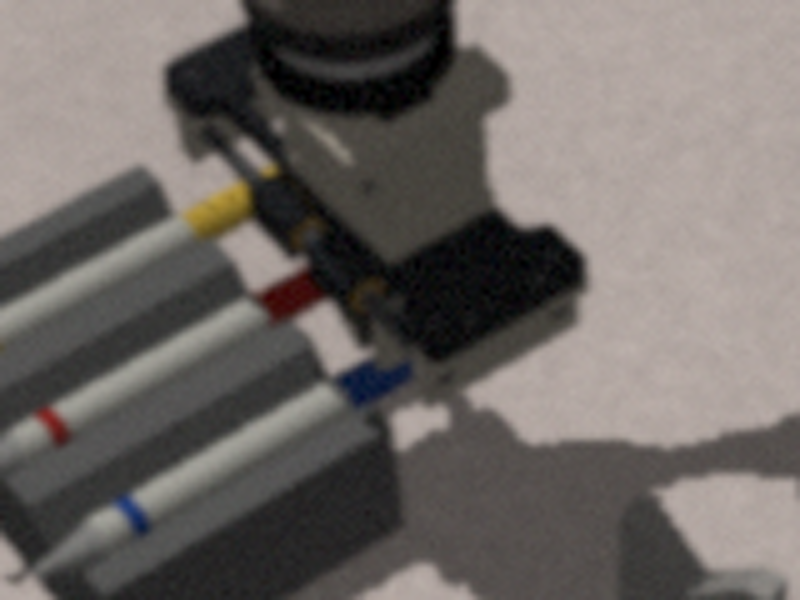

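The fingers closed to 8 mm, so they missed. They seem to be behind or above the cap. I'll check where the gripper really is against its reported pose.

```bash
python3 - <<'E'
from h import *
tool()
a=np.radians(-11.5);e=np.array([np.cos(a),np.sin(a),0]);j=np.array([-np.sin(a),np.cos(a),0])
c=np.array([506.3,-171,0])
for z in(103,):
  for u in(-37.5,37.5):
    for v in(-95,95):
      P=c+u*e+v*j+[0,0,z];print("u",u,"v",v,"scene crop",((proj("scene",P)-[210,110])*5)[0])
for v in (-32,-23,23,32):print("tip",v,((proj("scene",c+v*j+[0,0,37])-[210,110])*5)[0])
E
```

```text
t 2.93 pos [ 506.3 -171.    36.8] jaw 78.5 down [ 0.  0. -1.] F [ 0.1 -0.2  0.4] M [ 0.  0. -0.] w 8.3 q6 1.3
u -37.5 v -95 scene crop [322.  115.9]
u -37.5 v 95 scene crop [590.7 382.2]
u 37.5 v -95 scene crop [174.7 193.4]
u 37.5 v 95 scene crop [437.8 472.9]
tip -32 [346.2 345.5]
tip -23 [357.9 357.9]
tip 23 [419.3 422.5]
tip 32 [431.5 435.4]
```

Call:
carry_out(rows=[[0,0,10,0],[0,0,30,0],[0,0,55,0],[0,0,80,0],[-20,20,90,0],[-40,40,90,0],[-60,60,90,0],[-60,80,90,0],[-60,80,90,0],[-60,80,90,0],[-60,80,90,0]])

```text
time: 3.85
tool_pos: [447.0, -91.7, 127.4]
tcp_rot: [1.548, 1.567, -0.223]
contact_force: [0.4, 0.5, 0.3]
grip_width: 7.8
```

```bash
python3 - <<'E'
from h import *
tool()
s=capture("scene");t=capture("top");P=get_obs()["tool_pos"]
a=proj("scene",P)[0];b=proj("top",P)[0];print(a,b)
x,y=(a-[80,75]).astype(int);o=np.zeros((600,800,3),np.uint8)
c=cv2.resize(s[y:y+120,x:x+100],None,fx=4,fy=4,interpolation=2);cv2.circle(c,tuple(((a-[x,y])*4).astype(int)),3,(255,0,0),1);o[:480,:400]=c
x,y=(b-[50,60]).astype(int)
c=cv2.resize(t[y:y+120,x:x+95],None,fx=4,fy=4,interpolation=2);cv2.circle(c,tuple(((b-[x,y])*4).astype(int)),3,(255,0,0),1);o[:480,410:790]=c
cv2.imwrite("pics/g4.png",o[:,:,::-1])
E
```

```text
t 3.85 pos [447.  -91.7 127.4] jaw 78.6 down [ 0. -0. -1.] F [0.4 0.5 0.3] M [ 0. -0.  0.] w 7.8 q6 1.4
[333.6 161.2] [359.1 319.1]
```

View pics/g4.png

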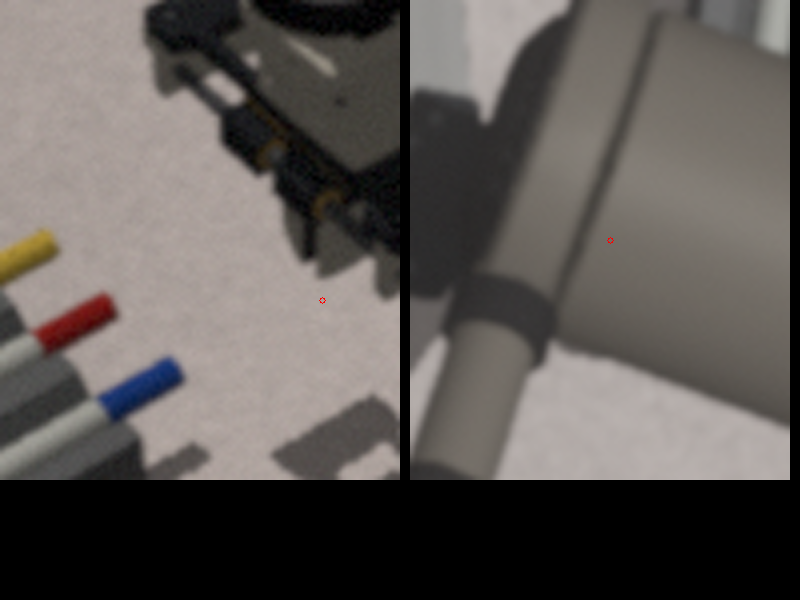

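The closed fingertips appear at crop (316,272). The reported TCP projects to (322,300), so the tips seem about 25 mm higher than reported. That would explain a clean miss above the cap. I'll settle it with a gentle touch on the clear table.

Call:
carry_out(rows=[[-30,-10,0,0],[-45,-20,-25,0],[-45,-20,-50,0],[-45,-20,-75,0],[-45,-20,-95,0],[-45,-20,-110,0],[-45,-20,-116,0],[-45,-20,-118,0],[-45,-20,-118,0],[-45,-20,-118,0]])

```text
time: 4.78
tool_pos: [402.5, -112.3, 9.6]
tcp_rot: [1.542, 1.567, -0.23]
contact_force: [-0.4, -0.5, -0.2]
grip_width: 7.8
```

Call:
carry_out(rows=[[0,0,-3,0],[0,0,-6,0],[0,0,-8,0],[0,0,-10,0],[0,0,-10,0]])

```text
time: 5.2
tool_pos: [402.3, -112.2, -0.7]
tcp_rot: [1.566, 1.567, -0.206]
contact_force: [-0.6, -0.0, 0.2]
grip_width: 7.9
```

Call:
carry_out(rows=[[0,0,-2,0],[0,0,-4,0],[0,0,-6,0],[0,0,-6,0]])

```text
time: 5.53
tool_pos: [402.1, -112.1, -7.0]
tcp_rot: [1.616, 1.568, -0.155]
contact_force: [-0.1, 0.3, -0.2]
grip_width: 8.1
```

```bash
python3 - <<'E'
from h import *
tool()
s=capture("scene");P=get_obs()["tool_pos"]
a=proj("scene",P)[0];x,y=(a-[60,80]).astype(int)
c=cv2.resize(s[y:y+110,x:x+120],None,fx=5,fy=5,interpolation=2)
for z,k in((-6,(255,0,0)),(14,(0,255,0)),(24,(255,255,0))): cv2.circle(c,tuple(((proj("scene",[P[0],P[1],z])[0]-[x,y])*5).astype(int)),3,k,1)
print(x,y);cv2.imwrite("pics/g5.png",c[:,:,::-1])
E
```

```text
t 5.53 pos [ 402.1 -112.1   -7. ] jaw 78.5 down [ 0. -0. -1.] F [-0.1  0.3 -0.2] M [ 0.   0.1 -0. ] w 8.1 q6 1.31
279 106
```

View pics/g5.png

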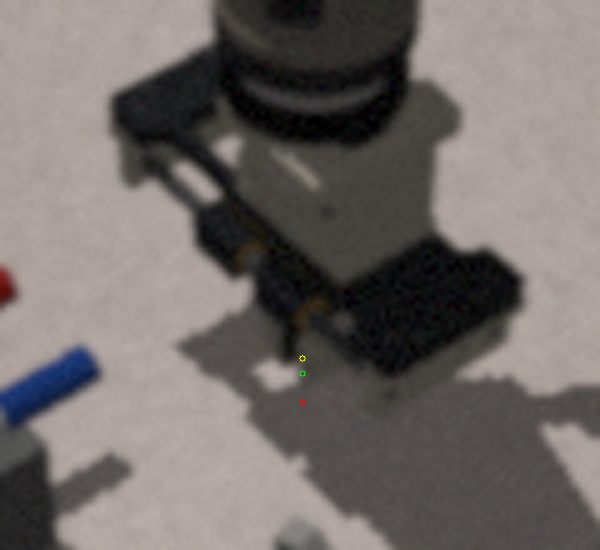

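There is no contact at a reported z of -7, and the image puts the tips about 20 mm above the table. So the reported z really is low, and I'll continue to contact.

Call:
carry_out(rows=[[0,0,-2,0],[0,0,-4,0],[0,0,-6,0],[0,0,-8,0],[0,0,-8,0]])

```text
time: 6.0
tool_pos: [401.8, -112.1, -15.3]
tcp_rot: [1.704, 1.568, -0.068]
contact_force: [-0.6, -0.6, 0.3]
grip_width: 8.4
```

Call:
carry_out(rows=[[0,0,-1.5,0],[0,0,-3,0],[0,0,-3,0]])

```text
time: 6.25
tool_pos: [401.7, -112.0, -18.5]
tcp_rot: [1.784, 1.569, 0.012]
contact_force: [-0.2, 0.9, 0.1]
grip_width: 8.2
```

Call:
carry_out(rows=[[0,0,-1,0],[0,0,-2,0],[0,0,-2,0]])

```text
time: 6.5
tool_pos: [401.6, -111.9, -20.7]
tcp_rot: [1.849, 1.569, 0.077]
contact_force: [-0.2, -0.2, -0.2]
grip_width: 8.2
```

Call:
carry_out(rows=[[0,0,-1,0],[0,0,-2,0],[0,0,-2,0]])

```text
time: 6.75
tool_pos: [401.6, -111.9, -22.8]
tcp_rot: [1.879, 1.569, 0.107]
contact_force: [0.2, 0.5, 1.0]
grip_width: 8.1
```

Call:
carry_out(rows=[[0,0,-1,0],[0,0,-1.5,0],[0,0,-1.5,0]])

```text
time: 7.0
tool_pos: [401.4, -111.9, -24.5]
tcp_rot: [2.027, 1.569, 0.255]
contact_force: [0.2, 0.0, 0.5]
grip_width: 8.2
```

Call:
carry_out(rows=[[0,0,-1,0],[0,0,-1.5,0],[0,0,-1.5,0]])

```text
time: 7.25
tool_pos: [401.4, -111.8, -26.1]
tcp_rot: [2.096, 1.57, 0.324]
contact_force: [-1.2, -0.2, 0.3]
grip_width: 8.0
```

Call:
carry_out(rows=[[0,0,-1,0],[0,0,-1.5,0],[0,0,-1.5,0]])

```text
time: 7.5
tool_pos: [401.3, -111.8, -27.7]
tcp_rot: [2.235, 1.57, 0.463]
contact_force: [-0.1, 0.9, 0.4]
grip_width: 8.1
```

Call:
carry_out(rows=[[0,0,-1,0],[0,0,-1.5,0],[0,0,-1.5,0]])

```text
time: 7.75
tool_pos: [401.3, -111.8, -29.3]
tcp_rot: [2.347, 1.57, 0.576]
contact_force: [-0.5, 1.0, -0.4]
grip_width: 7.9
```

Call:
carry_out(rows=[[0,0,-1,0],[0,0,-1.5,0],[0,0,-1.5,0]])

```text
time: 8.0
tool_pos: [401.4, -111.8, -29.5]
tcp_rot: [1.855, 1.569, 0.084]
contact_force: [-5.2, 2.9, 20.8]
grip_width: 7.9
```

Call:
carry_out(rows=[[0,0,-1,0],[0,0,-1.5,0],[0,0,-1.5,0]])

```text
time: 8.25
tool_pos: [401.4, -111.8, -29.5]
tcp_rot: [1.64, 1.568, -0.132]
contact_force: [-5.3, 3.0, 25.5]
grip_width: 8.2
```

Contact came at a reported z of -29.4, so the true tip height is the reported z plus 29.4 mm. The picture shows x and y agreeing to a few mm. I'll go back to the cap with that correction (true tip z 36 is reported 6.6).

Call:
carry_out(rows=[[0,0,20,0],[0,0,50,0],[0,0,85,0],[10,-5,110,0],[40,-22,110,0],[70,-39,110,0],[95,-53,110,0],[104.6,-58,110,0],[104.6,-58,110,0],[104.6,-58,100,0],[104.6,-58,80,0],[104.6,-58,60,0],[104.6,-58,45,0],[104.6,-58,38,0],[104.6,-58,36,0],[104.6,-58,36,0],[104.6,-58,36,0]], hand=46)

```text
time: 9.67
tool_pos: [506.2, -169.9, 7.1]
tcp_rot: [1.543, 1.568, -0.228]
contact_force: [0.0, -0.1, 0.0]
grip_width: 45.9
```

Call:
carry_out(rows=[[0,0,0,0],[0,0,0,0],[0,0,0,0],[0,0,0,0],[0,0,0,0],[0,0,0,0],[0,0,0,0]], hand=8)

```text
time: 10.25
tool_pos: [506.3, -169.6, 7.3]
tcp_rot: [1.615, 1.567, -0.156]
contact_force: [0.8, 1.5, 1.5]
grip_width: 17.4
```

```bash
python3 -c "
from h import *
tool()"
```

```text
t 10.25 pos [ 506.3 -169.6    7.3] jaw 78.5 down [ 0. -0. -1.] F [0.8 1.5 1.5] M [ 0.4 -0.   0.1] w 17.4 q6 1.3
```

Gripped at 17.4 mm. I'll lift slowly.

Call:
carry_out(rows=[[0,0,3,0],[0,0,7,0],[0,0,12,0],[0,0,18,0],[0,0,25,0],[0,0,33,0],[0,0,43,0],[0,0,55,0],[0,0,68,0],[0,0,80,0],[0,0,88,0],[0,0,90,0],[0,0,90,0]])

```text
time: 11.33
tool_pos: [506.7, -169.8, 98.2]
tcp_rot: [1.518, 1.566, -0.253]
contact_force: [-0.2, 0.3, -0.4]
grip_width: 17.0
```

Call:
carry_out(rows=[[-2,5,0,1],[-6,18,0,2],[-10,36,0,4],[-14,56,0,6],[-18,76,0,8],[-22,96,0,10],[-26,116,0,12],[-30,136,0,14],[-34,152,0,15],[-37,163,0,15.7],[-38,167,0,15.7],[-38,167,0,15.7],[-38,167,0,15.7],[-38,167,0,15.7]])

```text
time: 12.5
tool_pos: [468.9, -3.4, 98.1]
tcp_rot: [1.476, 1.566, -0.022]
contact_force: [-0.2, -0.2, -0.6]
grip_width: 17.2
```

```bash
python3 - <<'E'
from h import *
tool()
s=capture("scene");t=capture("top")
o=np.zeros((600,800,3),np.uint8)
o[:560,:400]=cv2.resize(s[140:280,270:370],None,fx=4,fy=4,interpolation=2)
o[:560,410:790]=cv2.resize(t[190:330,265:360],None,fx=4,fy=4,interpolation=2)
cv2.imwrite("pics/v1.png",o[:,:,::-1])
for n,im in(("top",t),("scene",s)):
    k,l,st,ce=cv2.connectedComponentsWithStats(blue(im))
    for i in range(1,k):
        if st[i,4]>6: print(n,st[i],ce[i],ray(n,ce[i],145))
E
```

```text
t 12.5 pos [468.9  -3.4  98.1] jaw 94.2 down [ 0. -0. -1.] F [-0.2 -0.2 -0.6] M [0.  0.1 0. ] w 17.2 q6 1.33
top [298 228   7   2  13] [300.8 228.5] [[601.3   6.3 145. ]]
scene [319 225   6   6  19] [321.7 227.4] [[594.9   7.  145. ]]
```

View pics/v1.png

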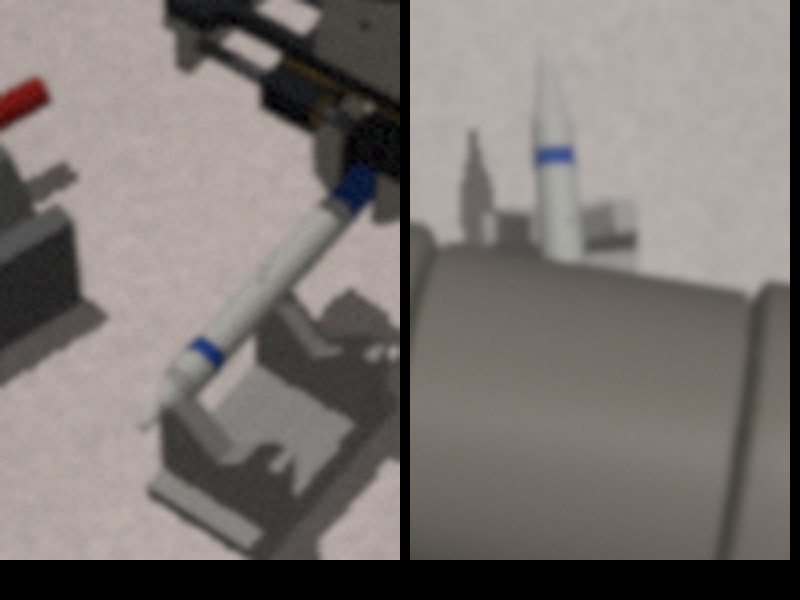

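The scene view shows the rod level over both Vs, with the band at crop (205,352). Triangulation puts the rod centred within about 1 to 2 mm of the V-block's axis and middle. I'll lower it.

Call:
carry_out(rows=[[0,0.5,-10,0],[0,0.5,-25,0],[0,0.5,-40,0],[0,0.5,-52,0],[0,0.5,-62,0],[0,0.5,-70,0],[0,0.5,-76,0],[0,0.5,-80,0],[0,0.5,-82.5,0],[0,0.5,-83.5,0],[0,0.5,-84,0],[0,0.5,-84,0],[0,0.5,-84,0]])

```text
time: 13.68
tool_pos: [469.1, -3.0, 14.4]
tcp_rot: [1.479, 1.565, -0.019]
contact_force: [-0.7, -0.0, -0.7]
grip_width: 17.0
```

Call:
carry_out(rows=[[0,0,-0.5,0],[0,0,-1,0],[0,0,-1.5,0],[0,0,-1.5,0]])

```text
time: 14.02
tool_pos: [469.2, -3.0, 13.0]
tcp_rot: [1.468, 1.565, -0.03]
contact_force: [-1.1, 0.4, -1.2]
grip_width: 16.9
```

```bash
python3 -c "
from h import *
tool()"
```

```text
t 14.02 pos [469.2  -3.   13. ] jaw 94.2 down [ 0. -0. -1.] F [-1.1  0.4 -1.2] M [ 0.1  0.  -0. ] w 16.9 q6 1.33
```

Call:
carry_out(rows=[[0,0,-0.5,0],[0,0,-1,0],[0,0,-1.5,0],[0,0,-1.5,0]])

```text
time: 14.35
tool_pos: [469.3, -3.2, 11.7]
tcp_rot: [1.432, 1.565, -0.066]
contact_force: [-2.5, -2.3, 5.1]
grip_width: 17.4
```

Call:
carry_out(rows=[[0,0,-0.5,0],[0,0,-1,0],[0,0,-1,0]])

```text
time: 14.6
tool_pos: [469.3, -3.3, 11.0]
tcp_rot: [1.402, 1.564, -0.097]
contact_force: [-2.0, -2.2, 7.8]
grip_width: 17.1
```

The rod is on the Vs (contact at the expected height). I'll release it and rise.

Call:
carry_out(rows=[[0,0,0,0],[0,0,0,0],[0,0,0,0],[0,0,0,0],[0,0,0,0],[0,0,0,0]], hand=50)

```text
time: 15.1
tool_pos: [469.3, -3.3, 10.9]
tcp_rot: [1.409, 1.564, -0.089]
contact_force: [0.8, 0.1, 1.0]
grip_width: 49.2
```

Call:
carry_out(rows=[[0,0,5,0],[0,0,20,0],[0,0,45,0],[0,0,75,0],[0,0,90,0],[0,0,90,0]])

```text
time: 15.6
tool_pos: [471.6, -3.6, 104.5]
tcp_rot: [1.369, 1.557, -0.129]
contact_force: [0.3, -0.2, 1.1]
grip_width: 50.0
```

```bash
python3 - <<'E'
from h import *
tool()
s=capture("scene");t=capture("top")
o=np.zeros((600,800,3),np.uint8)
o[:560,:400]=cv2.resize(s[140:280,270:370],None,fx=4,fy=4,interpolation=2)
o[:560,410:790]=cv2.resize(t[190:330,265:360],None,fx=4,fy=4,interpolation=2)
cv2.imwrite("pics/v2.png",o[:,:,::-1])
for n,im in(("top",t),("scene",s)):
    k,l,st,ce=cv2.connectedComponentsWithStats(blue(im))
    for i in range(1,k):
        if st[i,4]>6: print(n,st[i],ce[i],ray(n,ce[i],62))
E
```

```text
t 15.6 pos [471.6  -3.6 104.5] jaw 94.2 down [ 0. -0. -1.] F [ 0.3 -0.2  1.1] M [ 0.1 -0.   0. ] w 50.0 q6 1.33
scene [318 251   8   7  18] [321.9 253.6] [[596.8   7.3  62. ]]
```

View pics/v2.png

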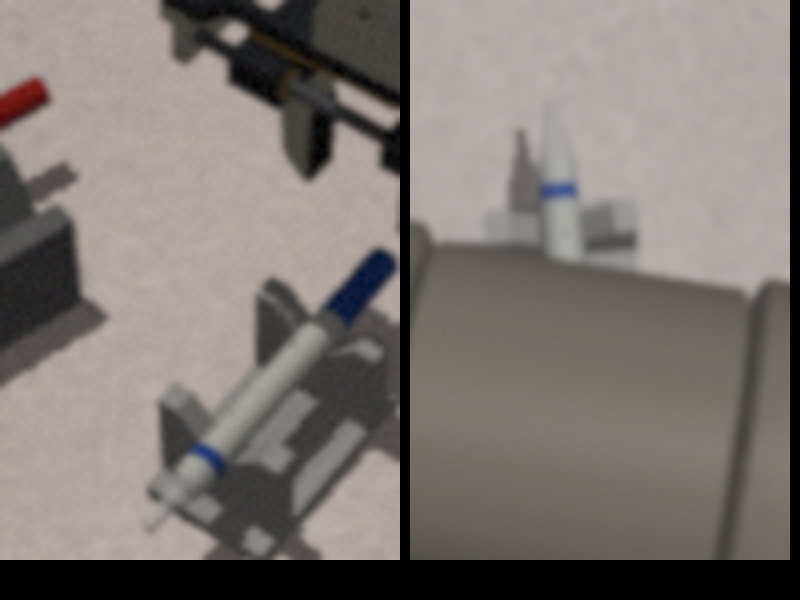

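The scene view shows the pipette lying in both Vs, cap at crop (365,285), band at (208,457), roughly centred and released. Next I'll grasp it at mid-barrel.

Call:
carry_out(rows=[[20,1.5,0,0],[45,3.5,0,0],[66,5,0,0],[74.4,5.9,-5,0],[74.4,5.9,-15,0],[74.4,5.9,-35,0],[74.4,5.9,-55,0],[74.4,5.9,-72,0],[74.4,5.9,-84,0],[74.4,5.9,-91,0],[74.4,5.9,-93,0],[74.4,5.9,-93,0],[74.4,5.9,-93,0]])

```text
time: 16.78
tool_pos: [543.7, 2.6, 8.6]
tcp_rot: [1.394, 1.563, -0.104]
contact_force: [0.2, -0.8, 1.2]
grip_width: 49.6
```

Call:
carry_out(rows=[[0,0,0,0],[0,0,0,0],[0,0,0,0],[0,0,0,0],[0,0,0,0],[0,0,0,0],[0,0,0,0],[0,0,0,0]], hand=8)

```text
time: 17.45
tool_pos: [543.8, 2.5, 8.7]
tcp_rot: [1.382, 1.563, -0.116]
contact_force: [-0.8, -1.2, 1.2]
grip_width: 17.1
```

Gripped at mid-barrel (17.1 mm). I'll lift and carry it over the case.

Call:
carry_out(rows=[[0,0,3,0],[0,0,10,0],[0,0,22,0],[0,0,38,0],[0,0,55,0],[0,0,70,0],[0,0,80,0],[0,0,80,0],[0,0,80,0]])

```text
time: 18.2
tool_pos: [543.9, 2.5, 89.0]
tcp_rot: [1.384, 1.562, -0.114]
contact_force: [-0.5, 0.7, -0.8]
grip_width: 17.1
```

Call:
carry_out(rows=[[1,8,0,0],[4,25,0,0.7],[8,48,0,1.4],[11,71,0,2.1],[15,94,0,2.8],[18,117,0,3.5],[22,140,0,4.2],[25,163,0,5],[29,186,0,5.8],[32,206,0,6.5],[34,219,0,7],[35,226,0,7],[35,226.5,0,7],[35,226.5,0,7],[35,226.5,0,7]])

```text
time: 19.45
tool_pos: [578.8, 228.1, 88.8]
tcp_rot: [1.318, 1.563, -0.059]
contact_force: [0.5, 0.8, 0.0]
grip_width: 17.3
```

```bash
python3 - <<'E'
from h import *
tool()
s=capture("scene");t=capture("top")
o=np.zeros((600,800,3),np.uint8)
o[:600,:400]=cv2.resize(s[200:400,360:493],None,fx=3,fy=3,interpolation=2)[:,:400].copy() if False else cv2.resize(s[200:400,360:493],(400,600),interpolation=2)
o[:600,410:790]=cv2.resize(t[165:335,130:238],(380,600),interpolation=2)
cv2.imwrite("pics/k1.png",o[:,:,::-1])
for n,im in(("top",t),("scene",s)):
    k,l,st,ce=cv2.connectedComponentsWithStats(blue(im))
    for i in range(1,k):
        if st[i,4]>6: print(n,st[i],ce[i],ray(n,ce[i],140),l[l==i].size)
E
```

```text
t 19.45 pos [578.8 228.1  88.8] jaw 101.1 down [ 0. -0. -1.] F [0.5 0.8 0. ] M [ 0. -0.  0.] w 17.3 q6 1.63
top [164 209   8   4  24] [167.4 210.3] [[636.4 237.6 140. ]] 24
top [171 270  14  30 263] [178.5 283.7] [[508.8 213.3 140. ]] 263
scene [411 317  11   7  35] [416.3 319.5] [[630.1 238.5 140. ]] 35
```

The top view gives the held rod centred at (582.7, 227.4) with yaw 10.8°, within about 2 mm and 0.4° of the case. I'll shift +1.5 mm in y and lower, watching the force.

Call:
carry_out(rows=[[-1,1,-10,0],[-1,1.5,-25,0],[-1,1.5,-40,0.2],[-1,1.5,-52,0.2],[-1,1.5,-60,0.2],[-1,1.5,-67,0.2],[-1,1.5,-74,0.2],[-1,1.5,-80,0.2],[-1,1.5,-85,0.2],[-1,1.5,-88,0.2],[-1,1.5,-90,0.2],[-1,1.5,-90,0.2]])

```text
time: 20.55
tool_pos: [577.9, 229.5, -1.2]
tcp_rot: [1.348, 1.562, -0.026]
contact_force: [-0.4, 0.7, -0.4]
grip_width: 16.6
```

Call:
carry_out(rows=[[0,0,-1,0],[0,0,-2,0],[0,0,-3,0],[0,0,-4,0],[0,0,-4,0]])

```text
time: 20.97
tool_pos: [577.8, 229.4, -5.3]
tcp_rot: [1.337, 1.563, -0.037]
contact_force: [-0.8, 0.1, -0.9]
grip_width: 16.9
```

Call:
carry_out(rows=[[0,0,-1,0],[0,0,-2,0],[0,0,-3,0],[0,0,-3,0]])

```text
time: 21.3
tool_pos: [577.7, 229.4, -8.5]
tcp_rot: [1.343, 1.563, -0.031]
contact_force: [0.7, 0.4, -0.9]
grip_width: 16.9
```

Call:
carry_out(rows=[[0,0,-0.7,0],[0,0,-1.5,0],[0,0,-1.5,0]])

```text
time: 21.55
tool_pos: [577.9, 229.9, -9.6]
tcp_rot: [1.419, 1.562, 0.045]
contact_force: [-1.1, 1.7, 3.4]
grip_width: 17.0
```

Call:
carry_out(rows=[[0,0,-0.7,0],[0,0,-1.2,0],[0,0,-1.2,0]])

```text
time: 21.8
tool_pos: [578.0, 230.4, -10.2]
tcp_rot: [1.486, 1.561, 0.112]
contact_force: [-2.5, 2.3, 5.2]
grip_width: 17.1
```

Call:
carry_out(rows=[[-0.1,0.5,-0.5,0],[-0.2,0.8,-1,0],[-0.2,1,-1.5,0],[-0.2,1,-1.5,0]])

```text
time: 22.13
tool_pos: [578.0, 231.1, -11.3]
tcp_rot: [1.455, 1.561, 0.081]
contact_force: [-2.7, -2.2, 6.5]
grip_width: 17.0
```

Call:
carry_out(rows=[[0,0,-0.5,0],[0,0,-1,0],[0,0,-1.2,0],[0,0,-1.2,0]])

```text
time: 22.47
tool_pos: [578.0, 231.1, -11.4]
tcp_rot: [1.463, 1.561, 0.089]
contact_force: [-4.8, -1.0, 10.2]
grip_width: 17.1
```

```bash
python3 -c "
from h import *
tool()"
```

```text
t 22.47 pos [578.  231.1 -11.4] jaw 101.3 down [ 0.  0. -1.] F [-4.8 -1.  10.2] M [-0.   0.7 -0.2] w 17.1 q6 1.63
```

The rod bottomed at exactly the expected height (axis 40 mm). I'll release and withdraw.

Call:
carry_out(rows=[[0,0,0,0],[0,0,0,0],[0,0,0,0],[0,0,0,0],[0,0,0,0],[0,0,0,0]], hand=50)

```text
time: 22.97
tool_pos: [577.9, 231.0, -11.7]
tcp_rot: [1.454, 1.561, 0.079]
contact_force: [0.3, -0.1, -0.3]
grip_width: 49.0
```

Call:
carry_out(rows=[[0,0,5,0],[0,0,20,0],[0,0,45,0],[0,0,75,0],[0,0,110,0],[0,0,140,0],[0,-20,150,0],[-20,-60,150,0],[-40,-100,150,0],[-60,-140,150,0],[-80,-180,150,0],[-100,-220,150,0],[-120,-260,150,0],[-120,-260,150,0],[-120,-260,150,0]])

```text
time: 24.22
tool_pos: [456.3, -31.9, 138.9]
tcp_rot: [1.355, 1.561, -0.023]
contact_force: [1.5, 0.2, 0.2]
grip_width: 50.3
```

```bash
python3 - <<'E'
from h import *
tool()
s=capture("scene");t=capture("top")
o=np.zeros((600,800,3),np.uint8)
o[:600,:400]=cv2.resize(s[220:410,355:482],(400,600),interpolation=2)
o[:600,410:790]=cv2.resize(t[170:330,130:231],(380,600),interpolation=2)
cv2.imwrite("pics/k2.png",o[:,:,::-1])
for n,im in(("top",t),("scene",s)):
    k,l,st,ce=cv2.connectedComponentsWithStats(blue(im))
    for i in range(1,k):
        if st[i,4]>6: print(n,st[i],ce[i],ray(n,ce[i],40))
E
```

```text
t 24.22 pos [456.3 -31.9 138.9] jaw 101.0 down [ 0. -0. -1.] F [1.5 0.2 0.2] M [ 0. -0.  0.] w 50.3 q6 1.14
top [178 222   8   3  10] [181.3 223. ] [[635.5 240.7  40. ]]
top [186 277  12  25 201] [191.5 289.1] [[507.1 216.4  40. ]]
scene [431 279  16  22 182] [439.2 289. ] [[502.4 216.9  40. ]]
scene [406 343   9   6  23] [409.9 345.2] [[629.7 241.3  40. ]]
```

View pics/k2.png

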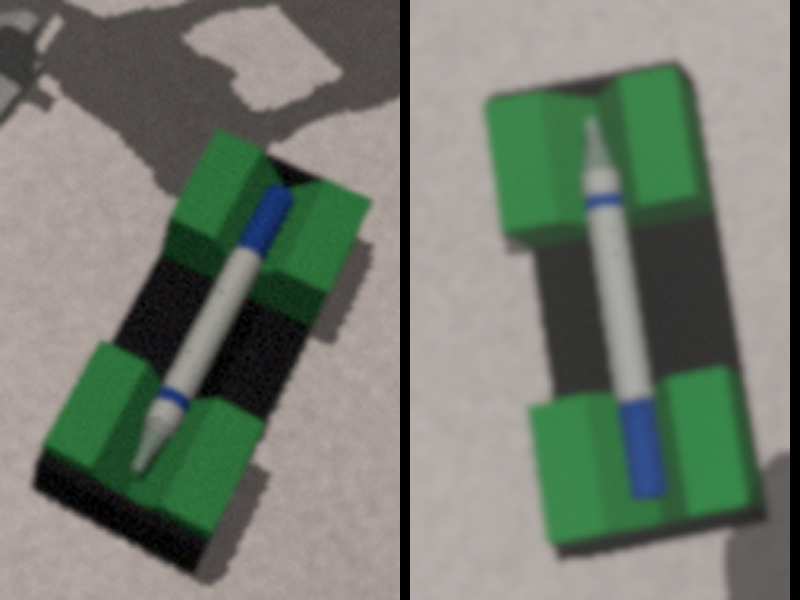

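Both views show the pipette down in both channels, cap at the near end. The two-camera fixes at z = 40 differ by the same amount as they did when it lay at known height in the rack, so it is seated. I'll hand in.

```bash
python3 -c "
from h import *
close_job()"
```

```text
the job is handed in; nothing more can be done
```

The blue-capped pipette is in the green case, in the order asked. I lifted it from the rack by its cap, laid it across both Vs of the V-block and let go. I then took it by the middle of the barrel and lowered it under control into the channel, cap towards the robot. The job was handed in at about 24 s of the 51 s allowed.

**Missed grasp:** the first attempt closed on air above the cap. A gentle touch on the table (about 25 N) showed the reported tool height reads about 29.4 mm too low, and I corrected every later height for that.

**Last checks:**
- **Seating:** the pipette bottomed with about 10 N at the reported height expected for its axis at z = 40 mm. I judged the bottoming at mid-barrel only: the moment suggested the cap end touched first. After release, both views show it down in both channels.
- **Robot clear:** the gripper had withdrawn and the force readings were near zero.
- **Disagreement:** the two cameras differ by about 5 mm in x on the pipette, the same amount as when it lay in the rack. The guide walls also nudged the pipette about 1 mm in +y on the way down, and I followed with a further 1 mm shift.

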